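# Close the loose sample bottle and set it aside for rework

## Robot

A 6-joint arm with a two-finger parallel gripper is mounted at the origin on the work surface. World frame = base frame: x ahead of the robot, y to its left, z up, the work surface at z = 0. Lengths are in m, angles in degrees, forces in N, time in s.
With the tool pointing down it reaches from about 0.3 to 0.85 m from the base axis. Payload 4.2 kg.
Tool frame: the origin (TCP) lies between the finger pads; the fingertips stand 22 mm ahead of it and the grasp point (between the pads) lies 3 mm ahead of it; x points along the fingers, z is the direction in which the jaws open and shut, and the axes are right-handed (so a half turn about x gives the same grasp; the last joint's range is limited). The gripper opens to 91 mm and grips with 3 to 60 N. Pads are 32 mm wide; open, the fingers measure 118 mm over their backs; the gripper's body (76 mm by 178 mm) begins 60 mm behind the grasp point.
Start: joints at [-75.63, 18.312, 89.639, -0, 72.044, -1.146], TCP at [0.154, -0.554, 0.214] pointing down, gripper open.
Joint ranges: [-177.97, 177.97], [-48.28, 115.42], [12.27, 149.76], [-77.06, 257.06], [2.81, 150.46], [-146.56, 146.56]. Speed limits (degrees/s): [147.25, 147.25, 180, 180, 180, 180].

## Interface

Orientations are given as [roll, pitch, yaw] about the fixed x, y, z axes, in that order (R = Rz(yaw) Ry(pitch) Rx(roll)).
In Python, from cell import robot gives the robot as it stands.
- The arm moves only by the tool drive_tool, never from a script. Its argument "increments" is a list of rows, each a list of 2 entries, a list of its own where there are three numbers: the shift along the world's x, y, z in mm, then the turn about the world's z in rad. A call has exactly 10 rows; each row shifts and turns the commanded pose from where the row before left it; what a row does not reach is not made up. A row lasts 1/10 s, in which the tool goes at most 50 mm and 8.59 degrees, less where a joint would pass 70% of its speed; a pose out of reach is approached as far as the arm can. A call is refused whole if a number of a shift passes 50 or a number of a turn 0.15, either way. A call with a gripper value outside its range is refused whole. "fingers" is the closure in counts, from 0 (fully open) to 255 (shut), set as the call begins (left out, the last holds). The fingers move at their own pace and stop on an object; "squeeze" is the grip in N (left out, the last holds). Time passes only in rows, so rows that do not move let the fingers close, or fill a call up. It gives the time, the measured TCP pose, the force and the opening at its end, in the units of the state.
- robot.read_state(): the state, without advancing time (a new reading comes with each control period).
- robot.read_camera(name): name is "side" or "top"; returns a dict with "image" (480x640x3 uint8, red, green, blue), "range_z" (480x640 float32, m along the optical axis (not along the pixel's ray), 0 where there is no reading), "fx", "fy", "cx", "cy" (pixels), "cam_to_world" (4x4, takes a point from camera to world coordinates). Camera axes: x right, y up, looking along -z (the intrinsics and any distortion apply to the point x, -y, -z); pixel columns grow to the right and rows downward; lengths in m; the calibration is good to about 2 mm. A picture is of the moment at which its call begins.
- robot.job_done(): hands the job in, once; it reports no verdict.
The state is a dict: "t": time; "joint_positions": joint angles; "qd": joint speeds; "effort": joint torques, N m; "ee_pos": TCP position; "eef_rot": TCP orientation; "ft_force": force on the tool from outside, world axes, zero at the start; "torque": the same for the moment, N m; "opening": finger opening in m.
Only numpy, scipy, OpenCV 4.12 (cv2) and the standard library are available. Lean on these libraries where they do the work, as an engineer would, in place of code of your own. Each camera call takes 0.05 s, during which the arm holds its last target. There are 200 camera calls.

## Task

One of the two square milk sample bottles in the black rack has a loose cap: its grip bar stands askew, while the bar of the tight one lies square to the rack. With the bottle still in its cell, gently twist the loose cap clockwise (seen from above) until it is closed, its bar square across the rack's length like the other; then lift that bottle out and set it softly down, upright, in the shallow steel rework tray. Leave the tight bottle in its cell.

Things in the scene. Friction and masses are not known exactly. Their poses are not given: they have to be found in the camera images.
- bottle_loose: White square sample bottle with the loose grey cap, 0.2-0.4 kg. Heights above its underside: body 60 x 60 mm to 80, neck to 95, cap disc (48 mm diameter) 95 to 113, grip bar (44 mm long, 12 thick) 113 to 139, all centred on its z. Origin: centre of the underside, z up; x: the bar's direction when closed, across the rack. It stands in a rack cell that stops it turning (4 degrees of play).
- cap_loose (a joint): Angle of the loose cap on its bottle, rad: 0 is closed, against a stop, bar along the bottle's x; grows counter-clockwise seen from above, up to 1.3; starts at 0.7 to 1.1. Light friction (0.04 N m); stays where left, does not rise as it turns and cannot come off: the bottle can be lifted by the bar.
- rework_tray: Shallow open stainless tray, fixed to the table, 180 x 180 mm outside, walls 4 mm thick and 22 mm high, inner floor 4 mm above its underside. Origin: centre of the underside; x and y along its sides.
- bottle_tight: The other square bottle, same shape and origin, its bar along its x: leave it in its cell. Fixed black rack: 110 x 310 mm, 35 high; three 64 mm square cells 95 mm apart in a row along its length, 30 deep, floors 5 mm above the table. The third cell holds a round bottle, 112 mm high, with a smooth black cap.
Not all that is in view belongs to the job. What is shaped like the bottle_tight but pink or yellow is not meant.

How it is judged (in metres and radians):
On the way:
1. the loose cap is twisted closed, to within 0.2 rad, while its bottle still stands upright in its cell (within 15 mm of its start) (value of joint cap_loose below 0.2 rad and distance of bottle_loose from where it was at the start of the episode below 0.015 m and angle between bottle_loose's own z axis and vertical below 0.15 rad), for 0.2 s.
At the end, for the whole second after the job is handed in: The once-loose bottle stands released, upright (0.1 rad) and at rest on the rework tray's floor, its centre within 60 mm of the tray's centre along each side, its cap closed to within 0.2 rad; the tight bottle stands in its cell, within 20 mm of its start (value of joint cap_loose below 0.2 rad and x of bottle_loose in the frame of rework_tray between -0.06 and 0.06 m and y of bottle_loose in the frame of rework_tray between -0.06 and 0.06 m and z of bottle_loose in the frame of rework_tray between -0.002 and 0.012 m and angle between bottle_loose's own z axis and vertical below 0.1 rad and linear speed of bottle_loose below 0.02 m/s and contact force between the fingers and bottle_loose below 0.1 N and distance of bottle_tight from where it was at the start of the episode below 0.02 m and angle between bottle_tight's own z axis and vertical below 0.15 rad); the robot touches nothing.
It fails at once if the tight bottle is moved more than 20 mm or tipped (distance of bottle_tight from where it was at the start of the episode above 0.02 m or angle between bottle_tight's own z axis and vertical above 0.15 rad).
It fails at once if the bottle is dropped or flung into the tray: faster than 0.45 m/s within its last 30 mm above the floor (a fall of over about 15 mm) (linear speed of bottle_loose above 0.45 m/s and horizontal distance between bottle_loose and rework_tray below 0.1 m and z of bottle_loose in the frame of rework_tray below 0.035 m).
It fails at once if the cap is jerked round, faster than 6 rad/s (velocity of joint cap_loose below -6 rad/s).
It also fails if it takes over 51 s, if anything falls off the work surface, if the arm or the gripper's body presses on something with over 40 N, if the wrist force passes 120 N, or if a joint passes its speed limit or range.

## Working session

There is one attempt and no reset: what is moved stays moved. The work goes in short steps, Python scripts to look and compute and a tool call to move; the robot and the scene stay as the last step left them, time stands still between calls to the robot, and variables do not carry over. Pictures are saved under pics/ and viewed, about 8 in all and at most 12, crops included, and the job is handed in when it is done.

Besides the shell and the picture viewer there is one more tool, called after "Emit:" by a JSON object that holds its "name" and its "arguments". drive_tool: Moves the arm, as the interface text tells. Its arguments: {"type":"object","properties":{"increments":{"type":"array","items":{"type":"array"}},"fingers":{"type":"number"},"squeeze":{"type":"number"}},"required":["increments"]}

```bash
mkdir -p pics
cat > h.py <<'E'
import numpy as np, cv2
from cell import robot
def cam(n):
    c=robot.read_camera(n); return c
def cloud(c):
    z=c["range_z"]; v,u=np.mgrid[:480,:640]
    p=np.stack([(u-c["cx"])/c["fx"]*z,-(v-c["cy"])/c["fy"]*z,-z,np.ones_like(z)],-1)
    w=(p@np.array(c["cam_to_world"]).T)[...,:3]; w[z==0]=np.nan
    return w
E
python3 - <<'E'
from h import *
for n in("top","side"):
    c=cam(n); cv2.imwrite(f"pics/{n}0.png",c["image"][...,::-1]); np.savez(f"{n}0.npz",im=c["image"],w=cloud(c)); print(n,np.round(c["cam_to_world"],3).tolist(),c["fx"],[k for k in c])
print(robot.read_state())
E
```

```text
top [[0.023, 0.987, -0.16, 0.404], [-1.0, 0.024, 0.004, 0.007], [0.008, 0.16, 0.987, 0.89], [0.0, 0.0, 0.0, 1.0]] 508.4755427630077 ['image', 'range_z', 'fx', 'fy', 'cx', 'cy', 'cam_to_world']
side [[-0.989, 0.102, -0.111, 0.445], [-0.15, -0.751, 0.643, 0.523], [-0.018, 0.652, 0.758, 0.713], [0.0, 0.0, 0.0, 1.0]] 521.8752449006408 ['image', 'range_z', 'fx', 'fy', 'cx', 'cy', 'cam_to_world']
{'t': 0.1, 'joint_positions': array([-7.56291365e+01,  1.83483183e+01,  8.96990348e+01,  1.16683529e-04,
        7.20434622e+01, -1.14468836e+00]), 'qd': array([ 0.07410915, -0.05102844, -0.14141358, -0.00719129,  0.04017234,
        0.0413402 ]), 'effort': array([-4.93572898e-04, -4.13333416e+01, -2.32510346e+01,  7.28403521e-02,
        4.22492065e-02, -5.64371828e-05]), 'ee_pos': array([ 0.15371517, -0.55361075,  0.21340352]), 'eef_rot': array([178.78531735,  89.90918463, 104.30083312]), 'ft_force': array([ 0.50643517, -0.11263978,  0.04867681]), 'torque': array([-0.02259704, -0.00893743,  0.0270564 ]), 'opening': 0.09106790867745984}
```

View pics/top0.png

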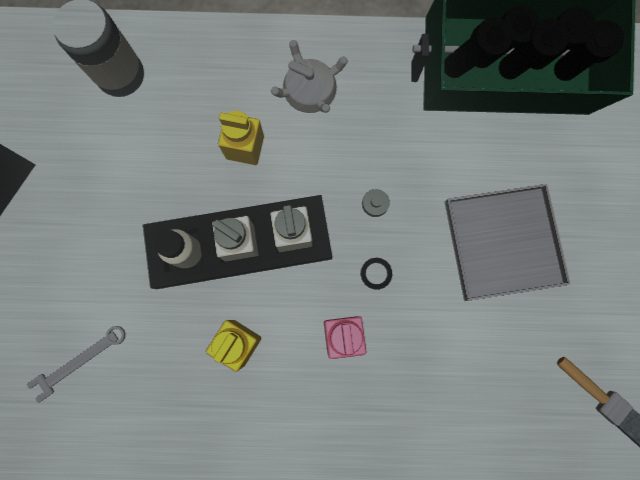

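View pics/side0.png

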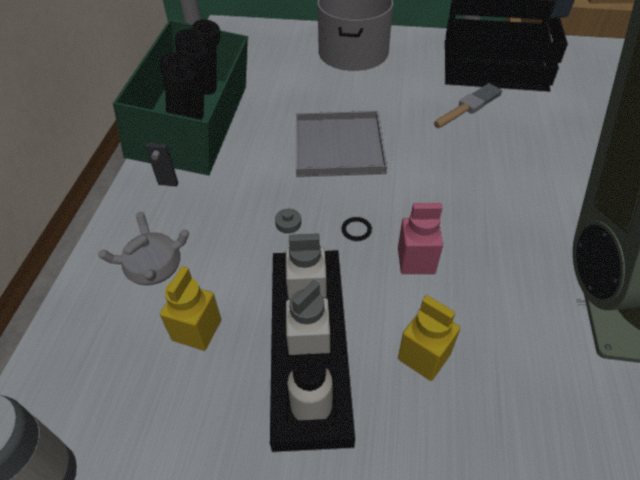

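The loose bottle is the middle one (top px 230,235; side px 308,305), with its bar askew. The tight one is at top px 291,222, with its bar square across the rack. The yellow and pink ones (235,125; 232,345; 345,338) don't count. The tray is at top px 507,243. Next I'll measure and make the confirming crop.

Run:
```python
from h import *
d=np.load("top0.npz"); w=d["w"]; im=d["im"]
def rect(m,name):
    p=w[m]; 
    if len(p)<5: print(name,len(p));return
    r=cv2.minAreaRect((p[:,:2]*1000).astype(np.float32)); b=cv2.boxPoints(r)
    e=[b[1]-b[0],b[2]-b[1]]; L=max(e,key=np.linalg.norm)
    print(name,len(p),"ctr",np.round(r[0],1),"size",np.round(r[1],1),"long ang",round(np.degrees(np.arctan2(L[1],L[0]))%180,1),"z",np.round(np.nanmedian(p[:,2])*1000,1))
V,U=np.mgrid[:480,:640]
def box(u0,u1,v0,v1): return (U>=u0)&(U<u1)&(V>=v0)&(V<v1)
z=w[...,2]
for n,b in(("loose",box(205,262,205,265)),("tight",box(268,315,195,255))):
    rect(b&(z>.135)&(z<.155),n+" bar"); rect(b&(z>.110)&(z<.125),n+" disc"); rect(b&(z>.08)&(z<.09),n+" shoulder")
rect(box(135,340,190,295)&(z>.028)&(z<.042),"rack")
rect(box(435,580,175,310)&(z>.012)&(z<.03),"tray rim")
rect(box(435,580,175,310)&(z>.003)&(z<.009),"tray floor")
rect(box(150,205,220,275)&(z>.095)&(z<.13),"round top")
cv2.imwrite("pics/crop1.png",cv2.resize(im[180:300,140:340,::-1],None,fx=4,fy=4,interpolation=cv2.INTER_CUBIC))
d=np.load("side0.npz");w=d["w"];z=w[...,2]
for n,b in(("loose",box(275,335,270,360)),("tight",box(275,330,225,285))):
    rect(b&(z>.135)&(z<.155),n+" bar side"); rect(b&(z>.110)&(z<.125),n+" disc side")
rect(box(280,400,100,190)&(z>.012)&(z<.03),"tray rim side")
```

```text
loose bar 238 ctr [528.6 143.2] size [44. 12.] long ang 58.3 z 142.3
loose disc 515 ctr [528.4 142.4] size [45.4 47. ] long ang 149.6 z 116.3
loose shoulder 517 ctr [528.4 143.1] size [59.7 59.9] long ang 101.2 z 83.7
tight bar 235 ctr [546.9  50.1] size [43.8 11.8] long ang 11.2 z 142.0
tight disc 505 ctr [545.8  50. ] size [45.2 47.1] long ang 102.1 z 116.3
tight shoulder 544 ctr [546.7  50.2] size [59.8 59.6] long ang 10.9 z 83.7
rack 6987 ctr [528.8 143.8] size [111.  310.6] long ang 101.2 z 33.4
tray rim 1293 ctr [ 541.6 -323.6] size [179.9 181.3] long ang 100.2 z 19.4
tray floor 3226 ctr [ 535.7 -332.2] size [214.5 275.1] long ang 96.7 z 3.9
round top 645 ctr [510.4 235.9] size [41.5 40.5] long ang 47.1 z 115.1
loose bar side 333 ctr [527.1 144.4] size [43.9 13. ] long ang 59.9 z 142.9
loose disc side 670 ctr [524.9 173.6] size [ 47.3 105.8] long ang 95.4 z 117.2
tight bar side 327 ctr [540.4  88.9] size [43.2 89.6] long ang 98.5 z 142.9
tight disc side 427 ctr [543.4  60.7] size [46.5 29.3] long ang 14.9 z 117.3
tray rim side 1032 ctr [ 539.5 -322.8] size [179.4 187.2] long ang 100.1 z 19.0
```

View pics/crop1.png

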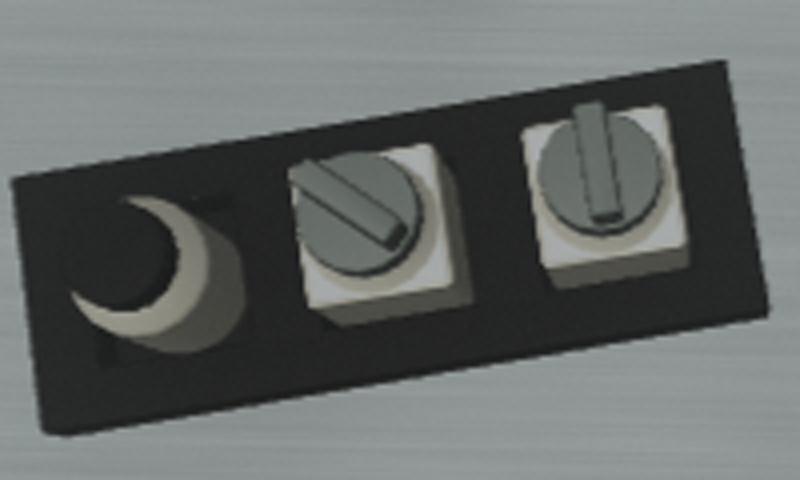

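The crop confirms it: the middle bottle's bar is askew and the right one's is square to the rack. All sizes match. Loose bottle at (528, 143.5) mm, bar at about 59°, closed at 11°, so the twist is about -0.84 rad. Tray centre (541, -323). The jaws now point along -74.5° and must go to -31°.

Emit:
{"name": "drive_tool", "arguments": {"increments": [[[21,39,1],0.042],[[21,39,1],0.042],[[21,39,1],0.042],[[21,39,1],0.042],[[21,39,1],0.042],[[21,39,1],0.042],[[21,39,1],0.042],[[21,39,1],0.042],[[21,39,1],0.042],[[21,39,1],0.042]], "fingers": 95, "squeeze": 25}}

```text
t: 1.1
ee_pos: [0.3641, -0.1623, 0.2241]
eef_rot: [-18.8, 90.0, -69.2]
ft_force: [1.7, 0.3, 0.1]
opening: 0.057
```

Emit:
{"name": "drive_tool", "arguments": {"increments": [[[20.5,38.5,0],0.042],[[20.5,38.5,0],0.042],[[20.5,38.5,0],0.042],[[20.5,38.5,0],0.042],[[20.5,38.5,0],0.042],[[20.5,38.5,0],0.042],[[20.5,38.5,0],0.042],[[20.5,38.5,0],0.042],[[0,0,0],0],[[0,0,0],0]]}}

```text
t: 2.1
ee_pos: [0.5275, 0.1444, 0.2233]
eef_rot: [-120.6, 89.9, -151.7]
ft_force: [0.0, -0.7, -0.1]
opening: 0.0571
```

Emit:
{"name": "drive_tool", "arguments": {"increments": [[[0,-1,-10],0],[[0,0,-10],0],[[0,0,-10],0],[[0,0,-10],0],[[0,0,-10],0],[[0,0,-10],0],[[0,0,-10],0],[[0,0,-6],0],[[0,0,-3],0],[[0,0,0],0]]}}

```text
t: 3.1
ee_pos: [0.5277, 0.143, 0.1448]
eef_rot: [-129.8, 90.0, -161.0]
ft_force: [-0.3, 0.0, -0.2]
opening: 0.0571
```

Run:
```python
from h import *
c=cam("side"); cv2.imwrite("pics/s1.png",cv2.resize(c["image"][220:400,220:420,::-1],None,fx=3,fy=3))
s=robot.read_state();print(s["ee_pos"],s["ft_force"],s["torque"])
```

```text
[0.52796124 0.14300246 0.14521086] [-0.68835867  0.67438678  0.36155792] [-0.04580087 -0.02842686 -0.00175247]
```

View pics/s1.png

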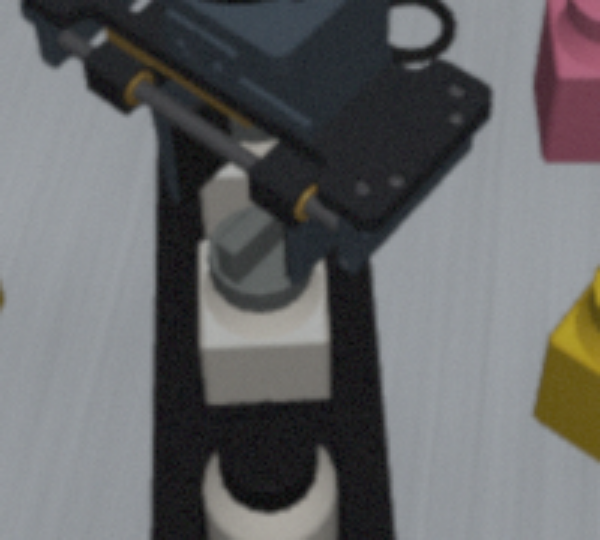

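The near finger (px 305,255) stands beside the bar (px 245,245) above the disc, with no contact. I'll close gently.

Emit:
{"name": "drive_tool", "arguments": {"increments": [[[0,0,0],0],[[0,0,0],0],[[0,0,0],0],[[0,0,0],0],[[0,0,0],0],[[0,0,0],0],[[0,0,0],0],[[0,0,0],0],[[0,0,0],0],[[0,0,0],0]], "fingers": 255, "squeeze": 25}}

```text
t: 4.15
ee_pos: [0.5278, 0.1429, 0.1452]
eef_rot: [-8.6, 90.0, -39.8]
ft_force: [-0.4, 0.9, 0.1]
opening: 0.0005
```

The fingers shut on nothing, so I need to look.

Run:
```python
from h import *
c=cam("side"); t=cam("top")
a=cv2.resize(c["image"][220:400,230:400,::-1],None,fx=3,fy=3);b=cv2.resize(t["image"][150:290,180:320,::-1],(420,540))[:,:280*2]
np.savez("side1.npz",im=c["image"],w=cloud(c));np.savez("top1.npz",im=t["image"],w=cloud(t))
cv2.imwrite("pics/s2.png",np.hstack([a[:,:380],b]))
s=robot.read_state();print(s["ee_pos"],s["eef_rot"],s["ft_force"],s["torque"],s["opening"])
```

```text
[0.52781053 0.14293582 0.14516343] [-18.08903763  89.99589069 -49.25937118] [-0.05702958 -0.08814754  0.24862472] [ 0.01510844 -0.07474075  0.00776089] 0.00045051720288392266
```

View pics/s2.png

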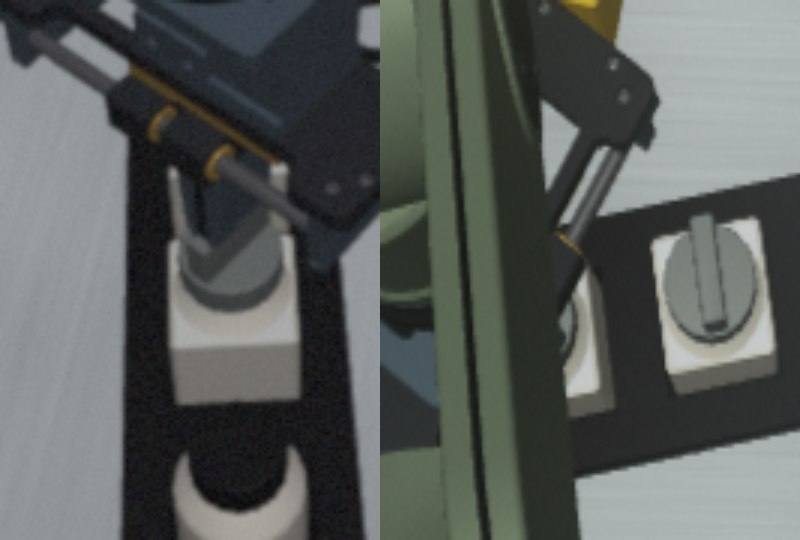

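Run:
```python
from h import *
d=np.load("side1.npz"); w=d["w"];im=d["im"].astype(int)
for v in range(276,316,3):
    print(v,[(u,*[int(x*1000) if x==x else None for x in w[v,u]],tuple(im[v,u])) for u in range(288,326,7)])
V,U=np.mgrid[:480,:640];z=w[...,2]
m=(U>275)&(U<335)&(V>280)&(V<360)&(z>.135)&(z<.146); p=(w[m][:,:2]*1000).astype(np.float32)
print(len(p),cv2.minAreaRect(p),p.mean(0))
```

```text
276 [(288, 539, 181, 228, (np.int64(97), np.int64(98), np.int64(97))), (295, 529, 186, 236, (np.int64(22), np.int64(29), np.int64(25))), (302, 521, 187, 239, (np.int64(59), np.int64(56), np.int64(57))), (309, 513, 187, 240, (np.int64(71), np.int64(71), np.int64(74))), (316, 513, 144, 182, (np.int64(35), np.int64(41), np.int64(46))), (323, 515, 72, 83, (np.int64(164), np.int64(163), np.int64(159)))]
279 [(288, 566, 83, 81, (np.int64(118), np.int64(116), np.int64(115))), (295, 529, 188, 233, (np.int64(22), np.int64(17), np.int64(18))), (302, 522, 185, 231, (np.int64(68), np.int64(61), np.int64(43))), (309, 513, 190, 239, (np.int64(64), np.int64(64), np.int64(68))), (316, 505, 189, 239, (np.int64(61), np.int64(62), np.int64(66))), (323, 515, 75, 79, (np.int64(119), np.int64(116), np.int64(111)))]
282 [(288, 566, 84, 75, (np.int64(110), np.int64(107), np.int64(103))), (295, 537, 157, 183, (np.int64(17), np.int64(23), np.int64(17))), (302, 527, 165, 196, (np.int64(42), np.int64(45), np.int64(50))), (309, 512, 192, 236, (np.int64(40), np.int64(42), np.int64(45))), (316, 504, 194, 241, (np.
[... 3961 characters left out ...]
(94), np.int64(99), np.int64(98))), (316, 512, 157, 119, (np.int64(96), np.int64(99), np.int64(99))), (323, 504, 148, 107, (np.int64(89), np.int64(90), np.int64(86)))]
315 [(288, 554, 146, 84, (np.int64(136), np.int64(135), np.int64(128))), (295, 539, 164, 116, (np.int64(62), np.int64(65), np.int64(64))), (302, 530, 163, 117, (np.int64(95), np.int64(99), np.int64(98))), (309, 521, 163, 119, (np.int64(96), np.int64(100), np.int64(98))), (316, 512, 160, 117, (np.int64(74), np.int64(77), np.int64(77))), (323, 505, 144, 92, (np.int64(129), np.int64(127), np.int64(121)))]
109 ((525.0389404296875, 149.57949829101562), (41.04843521118164, 11.521354675292969), 41.9808235168457) [531.00977 155.07443]
```

The cloud shows the closed fingertips ending at about z 151 mm, just above the bar's top at 144. The bar is untouched. That is about 28 mm higher than the stated tip (123). I'll open again and measure the tip height directly before going lower.

Emit:
{"name": "drive_tool", "arguments": {"increments": [[[0,0,5],0],[[0,0,0],0],[[0,0,0],0],[[0,0,0],0],[[0,0,0],0],[[0,0,0],0],[[0,0,0],0],[[0,0,0],0],[[0,0,0],0],[[0,0,0],0]], "fingers": 95}}

```text
t: 5.25
ee_pos: [0.5278, 0.1429, 0.1502]
eef_rot: [-61.6, 90.0, -92.7]
ft_force: [1.0, 0.3, -0.1]
opening: 0.0571
```

Run:
```python
from h import *
c=cam("side"); w=cloud(c)*1000; im=c["image"].astype(int); s=robot.read_state(); print(s["ee_pos"],s["opening"])
o=s["ee_pos"]*1000; a=np.radians(-31.1); n=np.array([np.cos(a),np.sin(a)]); t=np.array([-n[1],n[0]])
q=w[...,:2]-o[:2]; J=q@n; T=q@t; z=w[...,2]
m=(abs(T)<25)&(abs(J)<70)&(z>100)&(z<215)
V,U=np.nonzero(m)
for lo in range(-70,70,5):
    k=m&(J>=lo)&(J<lo+5)&~((z<121)|((abs(J)<9)&(z<146)))
    if k.sum()>3: print(lo,k.sum(),"zmin,5%",np.round(np.percentile(z[k],[0,5,50])),"T",np.round(np.percentile(T[k],[5,95])))
cv2.imwrite("pics/s3.png",cv2.resize(c["image"][220:360,230:410,::-1],None,fx=4,fy=4,interpolation=cv2.INTER_CUBIC))
```

```text
[0.52782807 0.1429328  0.15019519] 0.0573735945466362
-45 91 zmin,5% [166. 170. 184.] T [ 3. 19.]
-40 126 zmin,5% [151. 156. 166.] T [-3. 19.]
-35 41 zmin,5% [149. 152. 169.] T [17. 19.]
-30 4 zmin,5% [151. 151. 156.] T [16. 17.]
25 344 zmin,5% [148. 152. 175.] T [-11.  17.]
30 123 zmin,5% [149. 156. 191.] T [ 2. 19.]
35 45 zmin,5% [163. 166. 192.] T [18. 19.]
```

View pics/s3.png

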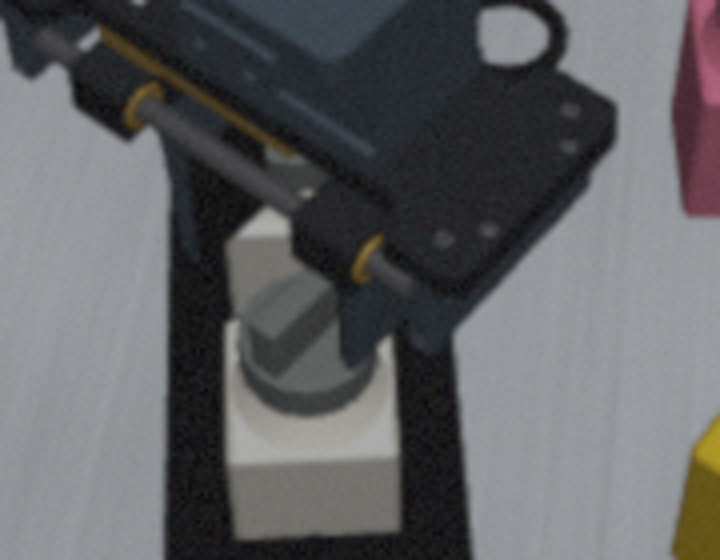

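The tips are at about z 149 with the TCP reading 150, so they are level with the TCP rather than 22 mm ahead of it. The finger at px (365,350) straddles the bar correctly. I'll descend 27 mm, leaving the tips about 5 mm above the disc, and close.

Emit:
{"name": "drive_tool", "arguments": {"increments": [[[0,0,-5],0],[[0,0,-5],0],[[0,0,-5],0],[[0,0,-5],0],[[0,0,-4],0],[[0,0,-3],0],[[0,0,0],0],[[0,0,0],0],[[0,0,0],0],[[0,0,0],0]]}}

```text
t: 6.3
ee_pos: [0.528, 0.143, 0.1234]
eef_rot: [37.4, 90.0, 6.2]
ft_force: [-0.0, 0.0, 0.2]
opening: 0.0574
```

Emit:
{"name": "drive_tool", "arguments": {"increments": [[[0,0,0],0],[[0,0,0],0],[[0,0,0],0],[[0,0,0],0],[[0,0,0],0],[[0,0,0],0],[[0,0,0],0],[[0,0,0],0],[[0,0,0],0],[[0,0,0],0]], "fingers": 255, "squeeze": 25}}

```text
t: 7.3
ee_pos: [0.5279, 0.1429, 0.1231]
eef_rot: [-10.3, 90.0, -41.5]
ft_force: [0.6, -0.1, -0.2]
opening: 0.0118
```

The grip is on the bar, with the opening at 11.8 mm. Now I'll twist clockwise.

Emit:
{"name": "drive_tool", "arguments": {"increments": [[[0,0,0],-0.06],[[0,0,0],-0.1],[[0,0,0],-0.1],[[0,0,0],-0.1],[[0,0,0],-0.1],[[0,0,0],-0.1],[[0,0,0],-0.1],[[0,0,0],-0.08],[[0,0,0],-0.06],[[0,0,0],-0.03]]}}

```text
t: 8.3
ee_pos: [0.5277, 0.1427, 0.1231]
eef_rot: [-32.7, 90.0, -111.5]
ft_force: [1.1, -1.7, -0.6]
opening: 0.012
```

Run:
```python
from h import *
V,U=np.mgrid[:480,:640]
c=cam("side"); w=cloud(c); z=w[...,2]
# front face of loose body (x-direction of bottle), shoulder points
m=(U>275)&(U<340)&(V>285)&(V<345)&(z>.078)&(z<.09)
p=(w[m][:,:2]*1000).astype(np.float32); print(len(p),cv2.minAreaRect(p))
s=robot.read_state();r=s["eef_rot"];print(s["ee_pos"],"jaw",r[2]-r[0],s["ft_force"],s["torque"],s["opening"])
cv2.imwrite("pics/s4.png",cv2.resize(c["image"][220:360,230:410,::-1],None,fx=4,fy=4,interpolation=cv2.INTER_CUBIC))
```

```text
503 ((523.9721069335938, 164.35586547851562), (59.70335006713867, 21.726226806640625), 10.298115730285645)
[0.52775883 0.1427595  0.12313964] jaw -78.82166161051109 [ 0.16760959 -0.88780538 -0.7400399 ] [-0.12115364 -0.12455645 -0.03633954] 0.011885792622333254
```

View pics/s4.png

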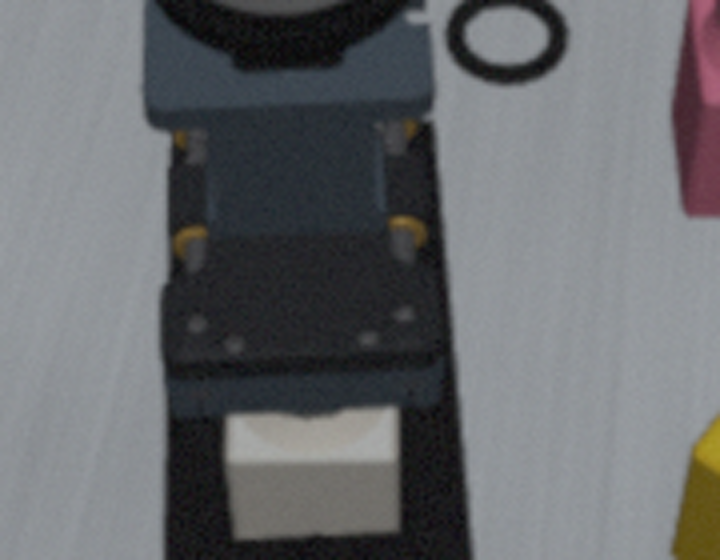

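The cap is closed: bar at 11.2°, body at about 10.3°, bottle still in its cell. I'll hold briefly, then lift clear of the tight bottle's 144 mm top.

Emit:
{"name": "drive_tool", "arguments": {"increments": [[[0,0,0],0],[[0,0,0],0],[[0,0,0],0],[[0,0,2],0],[[0,0,4],0],[[0,0,7],0],[[0,0,10],0],[[0,0,12],0],[[0,0,15],0],[[0,0,15],0]], "squeeze": 30}}

```text
t: 9.35
ee_pos: [0.5275, 0.1429, 0.1896]
eef_rot: [-101.2, 90.0, -180.0]
ft_force: [-0.2, 0.3, -1.9]
opening: 0.0121
```

Emit:
{"name": "drive_tool", "arguments": {"increments": [[[0,0,15],0],[[0,0,15],0],[[0,0,15],0],[[0,0,15],0],[[0,0,15],0],[[0,0,15],0],[[0,0,12],0],[[0,0,6],0],[[0,0,0],0],[[0,0,0],0]]}}

```text
t: 10.35
ee_pos: [0.5274, 0.1429, 0.2957]
eef_rot: [-84.9, 89.9, -163.6]
ft_force: [-0.7, -0.1, -3.0]
opening: 0.0118
```

Run:
```python
from h import *
c=cam("side"); w=cloud(c)*1000
s=robot.read_state();print(s["ee_pos"],s["ft_force"],s["torque"],s["opening"])
cv2.imwrite("pics/s5.png",c["image"][...,::-1])
```

```text
[0.52734011 0.14281667 0.29538012] [ 0.16397943  0.34959634 -3.61863837] [0.01310922 0.03572244 0.00266466] 0.01177898247852545
```

View pics/s5.png

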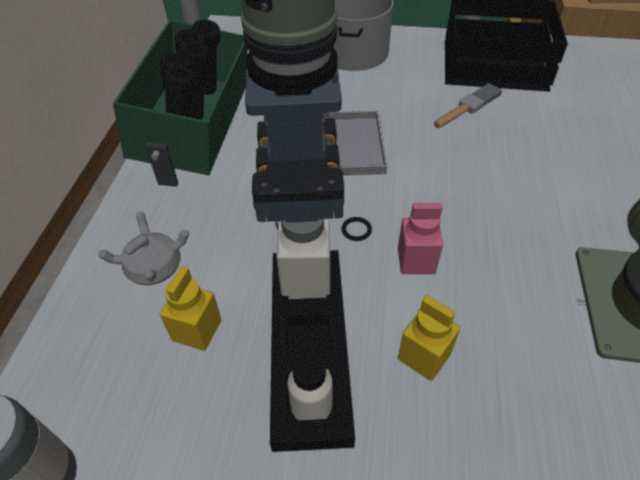

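The loose bottle hangs upright in the grip (px 305,260), its cell is empty and the load is about 3.5 N. Next I'll carry it by (+13, -466) to the tray.

Emit:
{"name": "drive_tool", "arguments": {"increments": [[[0,-6,0],0],[[1,-14,0],0],[[1,-22,0],0],[[1,-28,0],0],[[1,-30,0],0],[[1,-30,0],0],[[1,-30,0],0],[[1,-30,0],0],[[1,-30,0],0],[[1,-30,0],0]]}}

```text
t: 11.4
ee_pos: [0.5362, -0.1095, 0.296]
eef_rot: [-55.8, 90.0, -134.6]
ft_force: [-0.0, 0.4, -2.9]
opening: 0.0112
```

Emit:
{"name": "drive_tool", "arguments": {"increments": [[[1,-30,0],0],[[1,-30,0],0],[[1,-30,0],0],[[1,-30,0],0],[[0,-28,0],0],[[0,-26,0],0],[[0,-20,0],0],[[0,-14,0],0],[[0,-8,0],0],[[0,0,0],0]]}}

```text
t: 12.4
ee_pos: [0.5407, -0.3237, 0.2959]
eef_rot: [-136.4, 90.0, 144.8]
ft_force: [-0.2, 0.6, -3.0]
opening: 0.0121
```

Emit:
{"name": "drive_tool", "arguments": {"increments": [[[0,0,-4],0],[[0,0,-10],0],[[0,0,-16],0],[[0,0,-20],0],[[0,0,-20],0],[[0,0,-20],0],[[0,0,-20],0],[[0,0,-16],0],[[0,0,-10],0],[[0,0,-4],0]]}}

```text
t: 13.4
ee_pos: [0.5403, -0.322, 0.1547]
eef_rot: [-133.7, 89.9, 147.6]
ft_force: [0.3, 0.5, -3.6]
opening: 0.0118
```

Run:
```python
from h import *
V,U=np.mgrid[:480,:640]
c=cam("side"); w=cloud(c)*1000
s=robot.read_state();r=s["eef_rot"];print(s["ee_pos"],"jaw",r[2]-r[0],s["ft_force"],s["torque"],s["opening"])
hs=cv2.cvtColor(c["image"],cv2.COLOR_RGB2HSV)
m=(abs(w[...,0]-540)<60)&(abs(w[...,1]+323)<60)&(w[...,2]>30)&(w[...,2]<118)
z=w[...,2][m];print(m.sum(),np.histogram(z,10))
a=c["image"][30:210,240:440,::-1]; cv2.imwrite("pics/s6.png",cv2.resize(a,None,fx=3.5,fy=3.3))
```

```text
[ 0.54042211 -0.32227142  0.15487913] jaw 281.3113312180419 [ 0.27901236  0.84074666 -4.04892081] [0.07264833 0.01719703 0.04972647] 0.01188539437658834
1177 (array([ 61, 104,  98, 100, 112, 100, 108, 113, 113, 268]), array([ 35.18793544,  43.46291461,  51.73789377,  60.01287293,
        68.2878521 ,  76.56283126,  84.83781042,  93.11278959,
       101.38776875, 109.66274791, 117.93772708]))
```

View pics/s6.png

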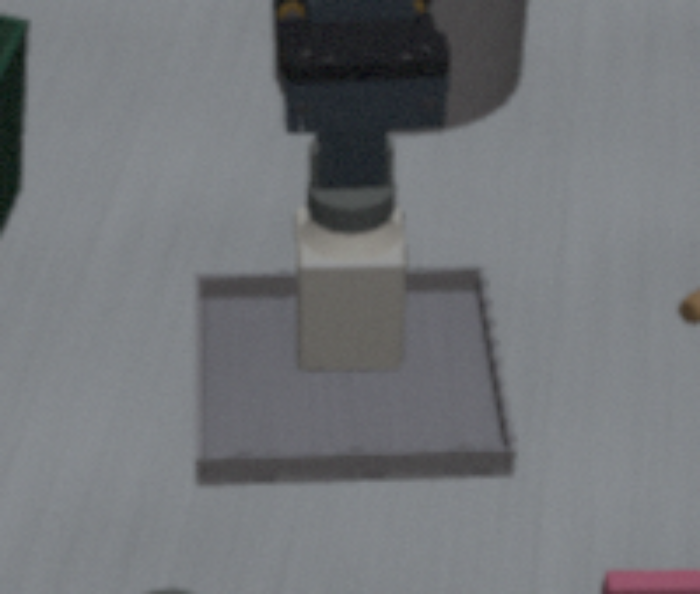

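The bottle is upright and central over the tray, its underside at about 36 mm. I'll lower 29 mm, then creep to contact.

Emit:
{"name": "drive_tool", "arguments": {"increments": [[[0,0,-4],0],[[0,0,-6],0],[[0,0,-6],0],[[0,0,-5],0],[[0,0,-4],0],[[0,0,-2],0],[[0,0,-1],0],[[0,0,-1],0],[[0,0,0],0],[[0,0,0],0]]}}

```text
t: 14.45
ee_pos: [0.5409, -0.3231, 0.1274]
eef_rot: [40.3, 90.0, -38.5]
ft_force: [-0.6, -0.4, -3.4]
opening: 0.0117
```

Emit:
{"name": "drive_tool", "arguments": {"increments": [[[0,0,-0.5],0],[[0,0,-0.5],0],[[0,0,-0.5],0],[[0,0,-0.5],0],[[0,0,-0.5],0],[[0,0,-0.5],0],[[0,0,-0.5],0],[[0,0,0],0],[[0,0,0],0],[[0,0,0],0]]}}

```text
t: 15.45
ee_pos: [0.5409, -0.3231, 0.1237]
eef_rot: [24.6, 90.0, -54.2]
ft_force: [-0.0, 0.7, -3.5]
opening: 0.0117
```

Emit:
{"name": "drive_tool", "arguments": {"increments": [[[0,0,-0.5],0],[[0,0,-0.5],0],[[0,0,-0.5],0],[[0,0,-0.5],0],[[0,0,0],0],[[0,0,0],0],[[0,0,0],0],[[0,0,0],0],[[0,0,0],0],[[0,0,0],0]]}}

```text
t: 16.45
ee_pos: [0.5409, -0.3232, 0.1221]
eef_rot: [29.4, 90.0, -49.3]
ft_force: [-1.4, -0.1, 3.0]
opening: 0.012
```

Contact: the vertical force went from -3.5 to +3 N. I'll release and retreat upward.

Emit:
{"name": "drive_tool", "arguments": {"increments": [[[0,0,0.5],0],[[0,0,0],0],[[0,0,0],0],[[0,0,0],0],[[0,0,0],0],[[0,0,0],0],[[0,0,0],0],[[0,0,0],0],[[0,0,0],0],[[0,0,0],0]], "fingers": 120}}

```text
t: 17.45
ee_pos: [0.5408, -0.323, 0.1222]
eef_rot: [0.4, 90.0, -78.4]
ft_force: [-0.3, 0.2, -0.4]
opening: 0.0481
```

Emit:
{"name": "drive_tool", "arguments": {"increments": [[[0,0,3],0],[[0,0,6],0],[[0,0,12],0],[[0,0,15],0],[[0,0,15],0],[[0,0,20],0],[[0,0,20],0],[[0,0,20],0],[[0,0,15],0],[[0,0,5],0]]}}

```text
t: 18.45
ee_pos: [0.5416, -0.3236, 0.2564]
eef_rot: [46.1, 89.7, -32.6]
ft_force: [0.1, 0.3, 0.4]
opening: 0.0487
```

Emit:
{"name": "drive_tool", "arguments": {"increments": [[[-10,0,5],0],[[-20,0,5],0],[[-20,0,0],0],[[-20,0,0],0],[[-20,0,0],0],[[-20,0,0],0],[[-20,0,0],0],[[-10,0,0],0],[[0,0,0],0],[[0,0,0],0]]}}

```text
t: 19.45
ee_pos: [0.4011, -0.3231, 0.2632]
eef_rot: [68.3, 90.0, -10.4]
ft_force: [-0.3, 0.7, -0.2]
opening: 0.0482
```

Run:
```python
from h import *
s=robot.read_state();print(s["ee_pos"],s["ft_force"],s["opening"])
for n in("top","side"):
    c=cam(n); w=cloud(c)*1000; x,y,z=w[...,0],w[...,1],w[...,2]
    for nm,o in(("loose",(541,-323)),("tight",(547,50))):
        for k,lo,hi in(("bar",132,150),("shoulder",76,90)):
            m=(np.hypot(x-o[0],y-o[1])<55)&(z>lo)&(z<hi)
            if m.sum()>10:print(n,nm,k,m.sum(),np.round(np.median(z[m]),1),[np.round(v,1) for v in cv2.minAreaRect(w[m][:,:2].astype(np.float32))])
    cv2.imwrite(f"pics/{n}9.png",c["image"][...,::-1])
```

```text
[ 0.40105875 -0.32310741  0.26317118] [-0.31756277  0.69763256 -0.22187603] 0.048197889065881454
top loose bar 298 140.7 [array([ 541.2, -321.7]), array([44.2, 13.9]), np.float64(13.2)]
top loose shoulder 595 82.6 [array([ 541.1, -321.1]), array([60.2, 59.8]), np.float64(8.8)]
top tight bar 236 142.1 [array([546.7,  50.1]), array([43.7, 11.8]), np.float64(11.2)]
top tight shoulder 589 83.5 [array([546.9,  50.2]), array([60.2, 59.9]), np.float64(11.0)]
side loose bar 180 140.3 [array([ 539.5, -319.7]), array([42. , 15.5]), np.float64(9.8)]
side loose shoulder 368 83.2 [array([ 538.8, -318.8]), array([58.5, 59.8]), np.float64(8.0)]
side tight bar 336 142.2 [array([546.1,  50.9]), array([43.7, 15.7]), np.float64(13.7)]
side tight shoulder 638 84.0 [array([545.7,  51.7]), array([60. , 61.2]), np.float64(11.2)]
```

View pics/side9.png

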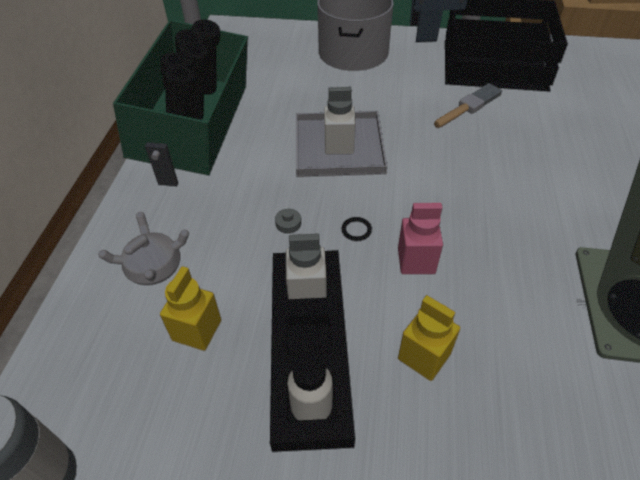

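```bash
python3 -c "
from cell import robot
print(robot.job_done())"
```

```text
the job is handed in; nothing more can be done
None
```

I twisted the middle bottle's loose cap closed in its cell, then lifted the bottle over the tight one and set it down in the tray. I handed the job in at about 19.5 s; it reports no verdict.

**Last checks:**
- **Loose bottle:** It stands upright and released about 2 mm from the tray's centre (top view; 4–5 mm in the side view).
- **Cap:** The bar is within 2–4.5° of the body's axis, inside the 0.2 rad (11.5°) limit.
- **Tight bottle:** It has not moved from its start, within 0.2 mm in the top view.
- **Gripper:** It is clear of everything, with no contact force.

**What disagreed:** My first grasp closed on nothing just above the bar. The fingertips measured about level with the TCP, not 22 mm ahead of it as stated. I corrected for that, and the second grasp held at 11.8 mm on the 12 mm bar.

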